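# Tap-centre a turned finial on the banding wheel

## Robot

A 6-joint arm with a two-finger parallel gripper is mounted at the origin on a cart in front of the work surface, level with it; the furniture and walls round the work are solid. World frame = base frame: x ahead of the robot, y to its left, z up, the work surface at z = 0. Lengths are in m, angles in degrees, forces in N, time in s.
With the tool pointing down it reaches from about 0.35 to 0.875 m from the base axis. Payload 4.2 kg.
Tool frame: the origin (TCP) lies on the centre line of the jaws, within the pads' length; the fingertips stand 11 mm ahead of it and the grasp point (between the pads) lies 8 mm behind it; z points along the fingers, y is the line along which they close (so a half turn about z gives the same grasp; the last joint's range is limited). The gripper opens to 87 mm and grips with 3 to 60 N. Pads are 19 mm wide; open, the fingers measure 117 mm over their backs; the gripper's body (75 mm by 190 mm) begins 51 mm behind the grasp point.
Start: joints at [-54.225, 22.042, 0.453, 0, -68.411, -14.817], TCP at [0.224, -0.584, 0.234] pointing down, gripper open.
Joint ranges: [-179.83, 179.83], [-69.29, 118.12], [-61.27, 80.66], [-181.25, 117.63], [-171.15, -9.14], [-177.46, 177.46]. Speed limits (degrees/s): [159.86, 159.86, 180, 180, 180, 180].

## Interface

Orientations are given as a 3x3 rotation matrix whose columns are the frame's x, y, z axes.
In Python, from station import r gives the robot as it stands.
- The arm moves only by the tool servo_tool, never from a script. Its argument "commands" is a list that holds one entry, the list of rows, each a list of 7 numbers: the closure, from 0 (fully open) to 1 (shut), then the shift along the tool's x, y, z in mm, then the turn, a rotation vector about the tool's x, y, z in rad. In form: [[[claw, x, y, z, ax, ay, az], ...]]. A call has exactly 5 rows; each row is the pose to reach, as a shift and turn from the pose commanded when the call began, along the tool's axes at that moment; what a row does not reach only later rows make up. A row lasts 1/10 s, in which the tool goes at most 50 mm and 8.59 degrees, less where a joint would pass 70% of its speed; a pose out of reach is approached as far as the arm can. A call with a gripper value outside its range is refused whole. The fingers move at their own pace and stop on an object; the grip force is fixed at half the most. Time passes only in rows, so rows that repeat a pose let the fingers close, or fill a call up. It gives the time, the measured TCP pose, the force, the opening and the grip force at its end, in the units of the state.
- r.sense(): the state, without advancing time (a new reading comes with each control period).
- r.capture(name): name is "side" or "top" or "wrist"; returns a dict with "pixels" (480x640x3 uint8, red, green, blue), "camera_matrix" (3x3 intrinsics, pixels), "dist" ([k1, k2, p1, p2, k3] as OpenCV has them; the pictures are not rectified), "R" (3x3) and "t" (3): a world point X has camera coordinates R X + t. Camera axes: x right, y down, z forward; pixel columns grow to the right and rows downward; lengths in m; the calibration is good to about 2 mm. A picture is of the moment at which its call begins. There is no depth.
- r.finish_job(): hands the job in; it is judged then, once.
The state is a dict: "time_s": time; "joints": joint angles; "joint_velocities": joint speeds; "effort": joint torques, N m; "tcp_pos": TCP position; "ee_rot": TCP orientation; "wrist_force": force on the tool from outside, world axes, zero at the start; "moment": the same for the moment, N m; "gripper_width": opening from 0.0 (shut) to 1.0 (fully open); "gripper_force": force on a finger pad.
Only numpy, scipy, OpenCV 4.12 (cv2) and the standard library are available. Lean on these libraries where they do the work, as an engineer would, in place of code of your own. Each camera call takes 0.05 s, during which the arm holds its last target. There are 200 camera calls.

## Task

The turned wooden finial stands off-centre on the banding wheel, ready for lacquering: with light nudges of the fingertips low on its wide bead, slide it until it stands upright in the middle of the innermost ring on the wheel's head. Then push the wheel's handle with a fingertip to give the wheel about a quarter turn, either way, so that its other side can be looked at, and leave the finial standing centred on the resting wheel. Do not pinch, lift, tip or strike the finial, do not grip the handle, and leave the spare finials, the can and the brush where they are.

Things in the scene. Friction and masses are not known exactly. Their poses are not given: they have to be found in the camera images.
- finial: the finial on the wheel: turned brown wood, 68 mm tall, about 110 g. From below: spigot 32 mm across, 4 mm high; bead 52 mm across, side upright 7 to 12 mm up; neck 19 mm across at 22 mm; ball 41 mm across at 41 to 46 mm; small tip. Origin: centre of the underside, z up. Pushed at the bead it slides, at the ball it tips. Starts 16 to 26 mm off the wheel's axis in any direction
- wheel_centre (a point): middle of the top of the wheel's head, on its axis, 90 mm above the bench, z up, turns with it. The head: flat aluminium disc 150 mm across, 12 mm thick, with thin dark rings 62, 92 and 122 mm across; turns either way without stops on a stiff bearing (0.04 N m) and stays where left. The stand is fixed to the bench: slim grey column on a foot 144 mm across, 13 mm high
- handle: the wheel's handle: a level steel rod 9 mm thick that sticks out from under the head along the handle's own x axis (outward) to a black ball grip 24 mm across that revolves on the rod. Origin: centre of the ball, 115 mm from the wheel's axis, 71 mm above the bench. About half a newton sideways on the ball turns the wheel. It may point any way at the start
- spare_1: a spare finial of the same shape standing on the bench to the left; origin at the centre of its underside; leave it
- spare_2: a second spare finial on the bench to the left, farther away; leave it
- lacquer: a capped can 74 mm across and 105 mm tall standing on the bench to the right; origin at the centre of its underside; leave it
- brush: a brush with a wooden handle lying on the bench to the right; leave it
Things that resemble listed ones, but are neither listed nor needed, are in the scene too. Leave any pink look-alike of the finial alone.

How it is judged (in metres and radians):
On the way, in this order (a step that is already met when the one before it is completed fails the run):
1. the finial stands upright within 5 mm of the wheel's axis and at rest (horizontal distance between finial and wheel_centre below 0.005 m and angle between finial's own z axis and vertical below 0.05 rad and linear speed of finial below 0.02 m/s), for 0.2 s.
2. a finger pushes the handle round: touched by the fingers when it is more than 80 mm from where it began (contact force between the fingers and handle above 0.1 N and distance of handle from where it was at the start of the episode above 0.08 m).
At the end, for the whole second after the job is handed in: the finial stands upright (within 3 degrees) on the head, its middle within 5 mm of the wheel's axis, so that it lies inside the innermost ring; the wheel rests, its handle 65 to 125 degrees round from where it started; all is at rest (horizontal distance between finial and wheel_centre below 0.005 m and z of finial in the frame of wheel_centre between -0.003 and 0.003 m and angle between finial's own z axis and vertical below 0.05 rad and linear speed of each of finial, handle below 0.01 m/s and distance of handle from where it was at the start of the episode between 0.123 and 0.204 m); the robot touches nothing.
It fails at once if the finial is tipped by more than 15 degrees, lifted, or knocked off the wheel (angle between finial's own z axis and vertical above 0.27 rad or z of finial in the frame of wheel_centre above 0.008 m or z of finial in the frame of wheel_centre below -0.008 m).
It fails at once if the finial is pinched or struck: more than 10 N from the robot (contact force between any of the fingers, the arm and finial above 10 N).
It fails at once if the handle is gripped or forced: more than 15 N from the robot (contact force between any of the fingers, the arm and handle above 15 N).
It fails at once if a spare finial, the can or the brush is moved by more than 15 mm (distance of any of spare_1, spare_2, lacquer, brush from where it was at the start of the episode above 0.015 m).
It also fails if it takes over 64 s, if anything falls off the work surface, if the arm or the gripper's body presses on something with over 40 N, if the wrist force passes 120 N, or if a joint passes its speed limit or range.

## Working session

There is one attempt and no reset: what is moved stays moved. The work goes in short steps, Python scripts to look and compute and a tool call to move; the robot and the scene stay as the last step left them, time stands still between calls to the robot, and variables do not carry over. Pictures are saved under pics/ and viewed, at most 12 in all, crops included, and the job is handed in when it is done.

Besides the shell and the picture viewer there is one more tool, called after "Call:" as name([rows], argument=value, ...), one row to a line, values as JSON. servo_tool: Moves the arm, as the interface text tells. Its arguments: {"type":"object","properties":{"commands":{"type":"array","items":{"type":"array","items":{"type":"array","items":{"type":"number"}}}}},"required":["commands"]}

```bash
mkdir -p pics; ls
python3 - <<'E'
from station import r
import cv2,numpy as np
s=r.sense();print(s['time_s'],s['tcp_pos'],s['ee_rot'],s['gripper_width'])
for n in("side","top"):
    c=r.capture(n);cv2.imwrite(f'pics/{n}0.png',c['pixels'][:,:,::-1])
    print(n,c['camera_matrix'],c['dist'],c['R'],c['t'],-np.array(c['R']).T@c['t'])
E
```

```text
pics
0.0 [ 0.22338721 -0.58307608  0.23245269] [[-9.33900380e-01 -3.57532286e-01 -8.63083814e-04]
 [-3.57533321e-01  9.33898110e-01  2.06039455e-03]
 [ 6.93747693e-05  2.23278447e-03 -9.99997505e-01]] 0.9998848022657154
side [[525.01026109   0.         322.28981952]
 [  0.         525.01026109 247.70073373]
 [  0.           0.           1.        ]] [0.02955178 0.         0.         0.         0.        ] [[-0.99809752 -0.05747884 -0.02230535]
 [-0.01503562  0.57776997 -0.81606115]
 [ 0.05979361 -0.81417323 -0.577535  ]] [0.55865843 0.0846572  1.11886813] [0.49196731 0.89415113 0.72773203]
top [[478.23971937   0.         326.98054388]
 [  0.         478.23971937 244.57438216]
 [  0.           0.           1.        ]] [-0.09169866  0.          0.          0.          0.        ] [[ 0.02143549 -0.99973971  0.00781289]
 [-0.98603262 -0.02243133 -0.16503485]
 [ 0.16516714 -0.00416616 -0.98625679]] [-0.03685758  0.57191152  1.08702044] [ 0.38517341 -0.01949055  1.16675459]
```

View pics/top0.png

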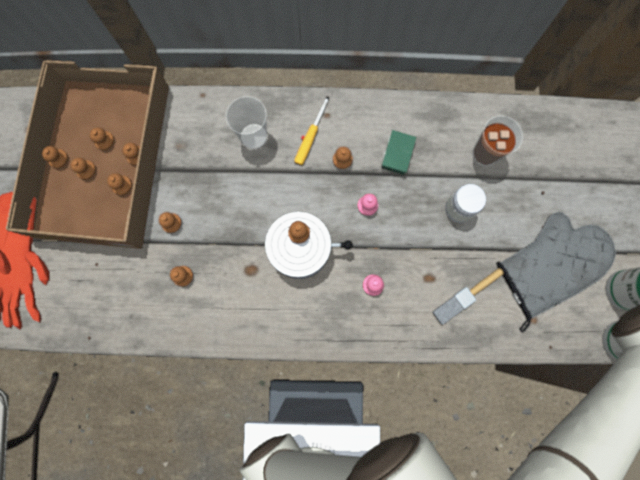

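View pics/side0.png

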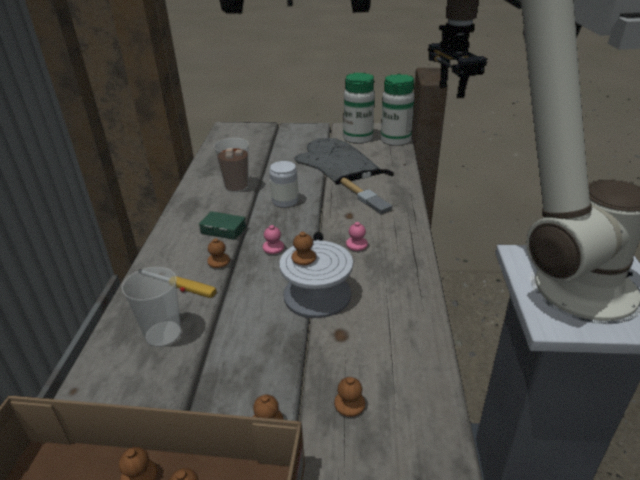

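The top view shows the wheel head at about (298,244), the finial at about (298,232) and the handle ball at (347,244), which points towards -y. The side view shows the finial at (303,250) on the head, with pink look-alikes on both sides.

```bash
cat > h.py <<'E'
from station import r
import cv2,numpy as np
from scipy.optimize import least_squares
def cast(c,uv,z):
    p=cv2.undistortPoints(np.float64(uv).reshape(-1,1,2),c['camera_matrix'],np.float64(c['dist'])).reshape(-1,2)
    R=np.array(c['R']);d=np.c_[p,np.ones(len(p))]@R;o=-R.T@np.array(c['t'])
    return o+d*((z-o[2])/d[:,2])[:,None]
def proj(c,X):
    return cv2.projectPoints(np.float64(X).reshape(-1,1,3),cv2.Rodrigues(np.array(c['R']))[0],np.float64(c['t']),c['camera_matrix'],np.float64(c['dist']))[0].reshape(-1,2)
def biggest(m,near=None):
    cs=cv2.findContours(m.astype(np.uint8),cv2.RETR_EXTERNAL,cv2.CHAIN_APPROX_NONE)[0]
    if near is not None:
        cs=[k for k in cs if len(k)>15 and -cv2.pointPolygonTest(k,tuple(map(float,near)),True)<12]
    return max(cs,key=cv2.contourArea).reshape(-1,2).astype(float)
def circ(P,rad=None,x0=None):
    x0=P[:,:2].mean(0) if x0 is None else x0
    if rad: f=lambda q:np.hypot(*(P[:,:2]-q).T)-rad
    else: f=lambda q:np.hypot(*(P[:,:2]-q[:2]).T)-q[2]
    s=least_squares(f,x0 if rad else [*x0,.07],loss='soft_l1',f_scale=.001)
    return s.x,np.abs(s.fun).mean()
def brown(c):
    h=cv2.cvtColor(c['pixels'],cv2.COLOR_RGB2HSV);H,S,V=cv2.split(h)
    return (S>110)&(H<20)&(V>30)
def finial(c,guess,w=(0.56,0.04)):
    """bead centre, from the part of the outline nearest the camera"""
    K=biggest(brown(c),proj(c,[*guess,.1])[0]);P=cast(c,K,.0995)
    o=-np.array(c['R']).T@np.array(c['t']);d=o[:2]-np.array(guess)
    d/=np.linalg.norm(d);g=np.array(guess,float)
    for _ in range(4):
        rel=P[:,:2]-g;k=(rel@d>0.0)
        g,e=circ(P[k],.0265,g)
    return g,e,k.sum()
def ball(c,guess,z=.071):
    h=c['pixels'].max(2)<50
    u,v=proj(c,[*guess,z])[0];m=np.zeros(h.shape,bool);m[max(int(v)-16,0):int(v)+16,max(int(u)-16,0):int(u)+16]=1
    K=biggest(h&m);return cast(c,K,z)[:,:2].mean(0),len(K),K.mean(0)
E
python3 - <<'E'
from h import *
for n in("top","side"):
    c=r.capture(n);hsv=cv2.cvtColor(c['pixels'],cv2.COLOR_RGB2HSV)
    near=proj(c,[.56,.04,.09])[0];print(n,near)
    px=c['pixels'][int(near[1])+8,int(near[0])-12];print(px)
    # bright head outline
    m=(hsv[...,1]<40)&(hsv[...,2]>(150 if n=='top' else 135))
    m=cv2.morphologyEx(m.astype(np.uint8),cv2.MORPH_CLOSE,np.ones((5,5)))
    K=biggest(m,near);K=cv2.convexHull(np.float32(K)).reshape(-1,2);P=cast(c,K,.09)
    print('head',circ(P),len(K))
    for g in((.585,.04),(.58,.03)):print('fin',finial(c,g))
    print('ball',ball(c,(.56,-.075)))
    u,v=near.astype(int);cv2.imwrite(f'pics/{n}1.png',cv2.resize(c['pixels'][v-60:v+60,u-80:u+80,::-1],None,fx=4,fy=4))
w=r.capture('wrist');print(w['R'],w['t'],-np.array(w['R']).T@w['t'],w['camera_matrix'])
E
```

```text
top [298.86296233 246.32037711]
[249 250 250]
head (array([ 0.43505556, -0.09790802,  0.55931604]), np.float64(0.17209405980937612)) 25
fin (array([0.59671178, 0.04316733]), np.float64(0.0018424867808780109), np.int64(32))
fin (array([0.59678997, 0.04285014]), np.float64(0.001956488191991523), np.int64(33))
ball (array([ 0.56942325, -0.07054833]), 24, array([346.95833333, 244.70833333]))
side [320.03654303 260.43649985]
[146 153 161]
head (array([0.56893156, 0.04288143, 0.07416148]), np.float64(0.00042565732736622036)) 28
fin (array([0.59365181, 0.03616671]), np.float64(0.001823757896800179), np.int64(30))
fin (array([0.59365181, 0.03616671]), np.float64(0.0018237579010371235), np.int64(30))
ball (array([ 0.57234514, -0.07672925]), 26, array([317.92307692, 236.        ]))
[[-3.57872694e-01  9.33770348e-01  2.70265379e-04]
 [ 9.03997761e-01  3.46389651e-01  2.50603787e-01]
 [ 2.33912769e-01  8.99285718e-02 -9.68089701e-01]] [ 0.62354026 -0.02985403  0.38920608] [ 0.15909574 -0.60690303  0.38409941] [[345.98869802   0.         314.29467665]
 [  0.         345.98869802 252.16480282]
 [  0.           0.           1.        ]]
```

View pics/top1.png

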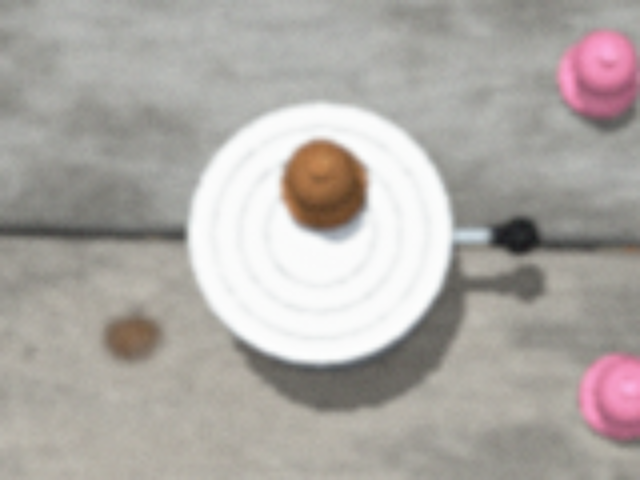

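Wheel axis is near (0.569, 0.043) and the finial is about 25 mm off, towards +x. I'll bring the gripper over it with the fingers straddling along world x, and look again with the wrist camera.

Call:
servo_tool([
  [[0,-37,29,0,0,0,-0.12],[0,-74,58,0,0,0,-0.24],[0,-111,87,0,0,0,-0.36],[0,-148,116,0,0,0,-0.48],[0,-184,144,0,0,0,-0.6]],
])

```text
time_s: 0.75
tcp_pos: [0.3445, -0.3816, 0.2336]
ee_rot: [[-0.565, -0.825, 0.0], [-0.825, 0.565, -0.0], [-0.0, -0.0, -1.0]]
wrist_force: [-0.0, 0.2, 0.7]
gripper_width: 1.002
gripper_force: 0.0
```

Call:
servo_tool([
  [[0,0,0,0,0,0,-0.12],[0,0,0,0,0,0,-0.24],[0,0,0,0,0,0,-0.36],[0,0,0,0,0,0,-0.48],[0,0,0,0,0,0,-0.605]],
])

```text
time_s: 1.25
tcp_pos: [0.3439, -0.3831, 0.2335]
ee_rot: [[0.005, -1.0, 0.0], [-1.0, -0.005, 0.0], [-0.0, -0.0, -1.0]]
wrist_force: [0.0, 0.2, 0.5]
gripper_width: 1.0
gripper_force: 0.0
```

Call:
servo_tool([
  [[0,0,0,0,0,0,0],[0,-40,-30,0,0,0,0],[0,-80,-60,0,0,0,0],[0,-120,-90,0,0,0,0],[0,-160,-120,0,0,0,0]],
])

```text
time_s: 1.75
tcp_pos: [0.4646, -0.2218, 0.2338]
ee_rot: [[-0.004, -1.0, 0.0], [-1.0, 0.004, -0.0], [0.0, -0.0, -1.0]]
wrist_force: [0.1, -0.1, 0.4]
gripper_width: 0.997
gripper_force: 0.0
```

Call:
servo_tool([
  [[0,-44,-20,0,0,0,0],[0,-88,-45,0,0,0,0],[0,-132,-70,0,0,0,0],[0,-176,-95,0,0,0,0],[0,-220,-123,0,0,0,0]],
])

```text
time_s: 2.25
tcp_pos: [0.5853, -0.0046, 0.2338]
ee_rot: [[-0.003, -1.0, 0.0], [-1.0, 0.003, 0.0], [-0.0, -0.0, -1.0]]
wrist_force: [1.5, -0.5, -0.2]
gripper_width: 1.002
gripper_force: 0.0
```

Call:
servo_tool([
  [[0,-20,0,0,0,0,0],[0,-35,0,0,0,0,0],[0,-40,0,0,0,0,0],[0,-40,0,0,0,0,0],[0,-40,0,0,0,0,0]],
])

```text
time_s: 2.75
tcp_pos: [0.5844, 0.0323, 0.2338]
ee_rot: [[-0.002, -1.0, 0.0], [-1.0, 0.002, -0.0], [0.0, -0.0, -1.0]]
wrist_force: [-1.0, -0.3, -1.5]
gripper_width: 1.001
gripper_force: 0.0
```

```bash
cat > look.py <<'E'
from h import *
import sys
W=np.array((.568,.043))
s=r.sense();print(s['time_s'],s['tcp_pos'],s['wrist_force'])
c=r.capture('wrist');o=-np.array(c['R']).T@c['t']
hsv=cv2.cvtColor(c['pixels'],cv2.COLOR_RGB2HSV)
K=biggest(brown(c),proj(c,[*eval(sys.argv[2]),.1])[0])
print('cam',o,'bbox',K.min(0),K.max(0))
for g in [eval(sys.argv[2])]:print('fin',finial(c,g))
im=c['pixels'][:,:,::-1].copy()
for rad,z,p in((.075,.09,W),(.031,.09,W),(.026,.0995,finial(c,eval(sys.argv[2]))[0])):
    t=np.linspace(0,6.283,200);cv2.polylines(im,[proj(c,np.c_[p[0]+rad*np.cos(t),p[1]+rad*np.sin(t),0*t+z]).astype(np.int32)],True,(0,255,0),1)
cv2.imwrite(sys.argv[1],im)
E
python3 look.py pics/w1.png "(.592,.038)"; ls -la pics
```

```text
2.75 [0.58442202 0.03230942 0.23382353] [-1.02793496 -0.2855298  -1.51685422]
cam [ 0.58333463 -0.03473844  0.38505755] bbox [278. 225.] [335. 291.]
fin (array([0.59093935, 0.0425952 ]), np.float64(0.000840735378106585), np.int64(87))
total 2020
drwxr-xr-x 2 agent agent   4096 Dec  2 20:59 .
drwxr-xr-x 3 agent agent   4096 Dec  2 20:59 ..
-rw-r--r-- 1 agent agent 479323 Dec  2 20:57 side0.png
-rw-r--r-- 1 agent agent 268082 Dec  2 20:57 side1.png
-rw-r--r-- 1 agent agent 509151 Dec  2 20:57 top0.png
-rw-r--r-- 1 agent agent 267621 Dec  2 20:57 top1.png
-rw-r--r-- 1 agent agent 523498 Dec  2 20:59 w1.png
```

View pics/w1.png

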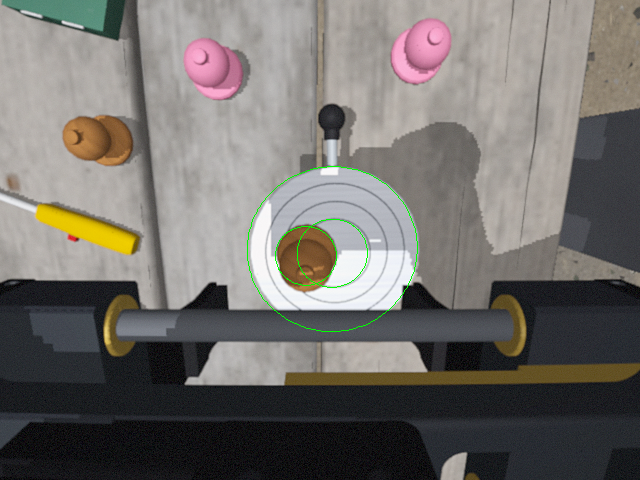

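The wrist view shows the finial's bead at about (307,258), the wheel head centred at about (333,250) and the handle ball at (331,118). I'll refine the wheel centre from the rings.

```bash
cat >> h.py <<'E'
def rings(c,W,avoid=None,span=.006,angs=None):
    """wheel centre from the dark rings: darkest spot near each ring along radii"""
    g=cv2.GaussianBlur(cv2.cvtColor(c['pixels'],cv2.COLOR_RGB2GRAY),(0,0),.8).astype(np.float32)
    W=np.array(W,float)
    for it in range(3):
        Q=[];Rr=[]
        for a in np.radians(np.arange(0,360,3) if angs is None else angs):
            for rr in(.031,.046,.061):
                s=np.linspace(rr-span,rr+span,41);X=np.c_[W[0]+s*np.cos(a),W[1]+s*np.sin(a),0*s+.09]
                if avoid is not None and np.hypot(*(X[20,:2]-avoid))<.045:continue
                uv=proj(c,X).astype(np.float32);v=cv2.remap(g,uv[:,:1],uv[:,1:],cv2.INTER_LINEAR).ravel()
                i=v.argmin()
                if 2<i<38 and min(v[:i].max(),v[i:].max())-v[i]>8 and v.max()-v.min()<70:Q.append(X[i,:2]);Rr.append(rr)
        Q=np.array(Q);Rr=np.array(Rr)
        s=least_squares(lambda q:np.hypot(*(Q-q).T)-Rr,W,loss='soft_l1',f_scale=.0005);W=s.x;span=.004
    return W,len(Q),np.median(np.abs(s.fun))
E
python3 - <<'E'
from h import *
c=r.capture('wrist')
print('wrist rings',rings(c,(.568,.043),np.array((.591,.0426))))
print('wrist rings -y',rings(c,(.568,.043),np.array((.591,.0426)),angs=np.arange(180,330,2)))
print('fin',finial(c,(.591,.042)))
h=c['pixels'].max(2)<60
print('ball',ball(c,(.568,-.072)))
E
```

```text
wrist rings (array([0.5660251 , 0.04222928]), 191, np.float64(0.00019490730773146642))
wrist rings -y (array([0.56599068, 0.04225477]), 162, np.float64(0.00019507298193787576))
fin (array([0.59093907, 0.04260108]), np.float64(0.0008240859059225322), np.int64(88))
ball (array([ 0.56913729, -0.07106381]), 86, array([331.36046512, 119.93023256]))
```

Call:
servo_tool([
  [[0,-5,-3,0,0,0,0],[0,-10,-7,10,0,0,0],[0,-10,-7,25,0,0,0],[0,-10,-7,40,0,0,0],[0,-10,-7,50,0,0,0]],
])

```text
time_s: 3.35
tcp_pos: [0.5913, 0.0434, 0.1815]
ee_rot: [[-0.0, -1.0, -0.002], [-1.0, 0.0, -0.0], [0.0, 0.002, -1.0]]
wrist_force: [0.2, 0.6, -0.2]
gripper_width: 0.998
gripper_force: 0.0
```

Call:
servo_tool([
  [[0,0,0,20,0,0,0],[0,0,0,40,0,0,0],[0,0,0,58,0,0,0],[0,0,0,70,0,0,0],[0,0,0,74,0,0,0]],
])

```text
time_s: 3.85
tcp_pos: [0.5911, 0.0432, 0.1079]
ee_rot: [[-0.0, -1.0, -0.003], [-1.0, 0.0, -0.001], [0.001, 0.003, -1.0]]
wrist_force: [-1.0, 0.0, -0.0]
gripper_width: 0.998
gripper_force: 0.0
```

```bash
python3 look.py pics/w2.png "(.591,.0426)"
```

```text
3.85 [0.59112707 0.04317753 0.10787045] [-0.96807735  0.03118163 -0.01768396]
cam [ 0.59056531 -0.02378662  0.25911483] bbox [263. 247.] [365. 309.]
fin (array([0.59051063, 0.04191868]), np.float64(0.0005684367432908759), np.int64(150))
```

View pics/w2.png

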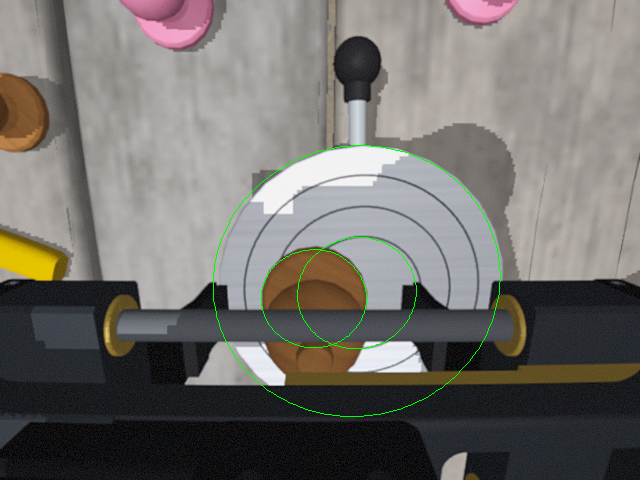

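The wrist view shows the bead centred between the pads (the bead at (314,298), pads at x≈228 and 403). Now a gentle push along -x.

Call:
servo_tool([
  [[0,0,3,1.0,0,0,0],[0,0,7,2.0,0,0,0],[0,0,11,2.5,0,0,0],[0,0,13,2.5,0,0,0],[0,0,15,2.5,0,0,0]],
])

```text
time_s: 4.4
tcp_pos: [0.5767, 0.0434, 0.1075]
ee_rot: [[0.0, -1.0, 0.001], [-1.0, -0.0, 0.0], [-0.0, -0.001, -1.0]]
wrist_force: [0.8, 0.1, -0.3]
gripper_width: 1.002
gripper_force: 0.0
```

Call:
servo_tool([
  [[0,0,1.5,0,0,0,0],[0,0,3,0,0,0,0],[0,0,4.5,0,0,0,0],[0,0,6,0,0,0,0],[0,0,8,0,0,0,0]],
])

```text
time_s: 4.9
tcp_pos: [0.5691, 0.0434, 0.1072]
ee_rot: [[0.0, -1.0, 0.001], [-1.0, -0.0, 0.0], [-0.0, -0.001, -1.0]]
wrist_force: [1.0, 0.0, 1.6]
gripper_width: 0.999
gripper_force: 0.5
```

Call:
servo_tool([
  [[0,0,2,0,0,0,0],[0,0,4,0,0,0,0],[0,0,6,0,0,0,0],[0,0,7,0,0,0,0],[0,0,7,0,0,0,0]],
])

```text
time_s: 5.4
tcp_pos: [0.5616, 0.0433, 0.1071]
ee_rot: [[0.0, -1.0, -0.0], [-1.0, -0.0, 0.0], [-0.0, 0.0, -1.0]]
wrist_force: [0.5, -0.6, -0.3]
gripper_width: 1.004
gripper_force: 0.3
```

```bash
cat > m.py <<'E'
from h import *
import sys
s=r.sense();print(s['time_s'],s['tcp_pos'],s['wrist_force'])
g=np.array(eval(sys.argv[1]))
c=r.capture('wrist');f,e,n=finial(c,g);print('fin',f,e,n)
W,n,e=rings(c,(.566,.0422),f,angs=np.arange(190,350,2));print('wheel',W,n,e,'off mm',(f-W)*1e3,'tool mm',-(f-W)[::-1]*1e3)
t=r.capture('top');print('top',finial(t,f))
E
python3 m.py "(.578,.0422)"
```

```text
5.4 [0.56159594 0.04330991 0.10714608] [ 0.46207863 -0.58478623 -0.31068514]
fin [0.57913503 0.04086221] 0.0008234969821716063 161
wheel [0.5659027  0.04232859] 112 1.1456800357540625e-05 off mm [13.23232659 -1.46637668] tool mm [  1.46637668 -13.23232659]Traceback (most recent call last):
  File "m.py", line 7, in <module>
    t=r.capture('top');print('top',finial(t,f))
                                   ~~~~~~^^^^^
  File "h.py", line 26, in finial
    K=biggest(brown(c),proj(c,[*guess,.1])[0]);P=cast(c,K,.0995)
  File "h.py", line 14, in biggest
    return max(cs,key=cv2.contourArea).reshape(-1,2).astype(float)
           ~~~^^^^^^^^^^^^^^^^^^^^^^^^
ValueError: max() iterable argument is empty
```

Call:
servo_tool([
  [[0,0,1,0.5,0,0,0],[0,0,2.5,1,0,0,0],[0,0,4,1,0,0,0],[0,0,6,1,0,0,0],[0,0,8,1,0,0,0]],
])

```text
time_s: 6.0
tcp_pos: [0.5536, 0.0433, 0.1061]
ee_rot: [[0.0, -1.0, 0.0], [-1.0, -0.0, 0.0], [-0.0, -0.0, -1.0]]
wrist_force: [1.6, -0.5, 1.7]
gripper_width: 1.0
gripper_force: 0.6
```

Call:
servo_tool([
  [[0,0,1.5,0,0,0,0],[0,0,3,0,0,0,0],[0,0,4,0,0,0,0],[0,0,4.5,0,0,0,0],[0,0,4.5,0,0,0,0]],
])

```text
time_s: 6.5
tcp_pos: [0.5491, 0.0433, 0.106]
ee_rot: [[-0.0, -1.0, -0.0], [-1.0, 0.0, -0.0], [0.0, 0.0, -1.0]]
wrist_force: [1.5, -0.3, -0.1]
gripper_width: 1.005
gripper_force: 0.5
```

```bash
sed -i '/top/d' m.py; python3 m.py "(.567,.041)"; python3 look.py pics/w3.png "(.567,.041)"
```

```text
6.5 [0.54914421 0.04329164 0.10603479] [ 1.49354648 -0.332155   -0.08593108]
fin [0.56684619 0.03974426] 0.0007802564793829838 162
wheel [0.56588359 0.04235489] 75 5.498167098140494e-06 off mm [ 0.96260014 -2.61063266] tool mm [ 2.61063266 -0.96260014]
6.55 [0.54913974 0.04329333 0.10598122] [ 1.24372577 -0.79875869  0.08360033]
cam [ 0.5482273  -0.02376234  0.25720396] bbox [220. 244.] [329. 309.]
fin (array([0.56680202, 0.03975112]), np.float64(0.0007554918819334028), np.int64(161))
```

View pics/w3.png

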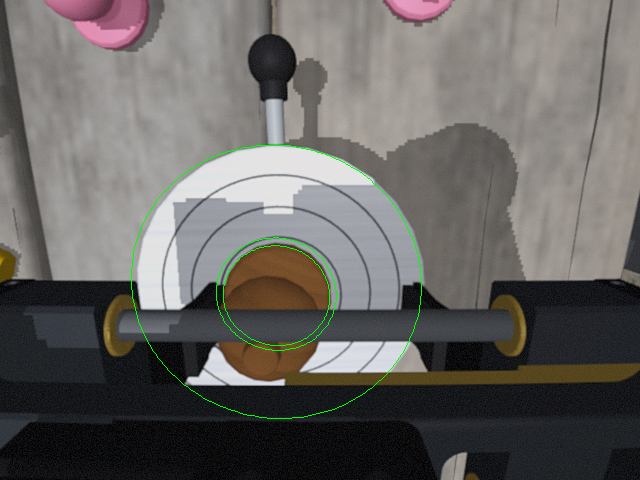

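The view shows the bead (277,298) inside the inner ring, slightly towards -y: offset about (1, -2.6) mm. One more mm along x, then I'll re-centre the tool, turn it a quarter and nudge along +y.

Call:
servo_tool([
  [[0,0,0.5,0,0,0,0],[0,0,1,0,0,0,0],[0,0,1,0,0,0,0],[0,0,-4,0,0,0,0],[0,2,-9,0,0,0,0]],
])

```text
time_s: 7.1
tcp_pos: [0.5581, 0.0413, 0.1058]
ee_rot: [[0.0, -1.0, -0.001], [-1.0, -0.0, -0.0], [0.0, 0.001, -1.0]]
wrist_force: [-0.1, 0.5, 0.5]
gripper_width: 1.002
gripper_force: 0.0
```

Call:
servo_tool([
  [[0,1,-4,0,0,0,0],[0,1.5,-7.5,0,0,0,0],[0,1.5,-7.5,0,0,0,0.13],[0,1.5,-7.5,0,0,0,0.27],[0,1.5,-7.5,0,0,0,0.41]],
])

```text
time_s: 7.6
tcp_pos: [0.5658, 0.0397, 0.1058]
ee_rot: [[-0.404, -0.915, -0.001], [-0.915, 0.404, -0.0], [0.0, 0.0, -1.0]]
wrist_force: [1.2, -0.5, 0.2]
gripper_width: 0.996
gripper_force: 0.0
```

Call:
servo_tool([
  [[0,0,0,0,0,0,0.14],[0,0,0,0,0,0,0.28],[0,0,0,0,0,0,0.42],[0,0,0,0,0,0,0.56],[0,0,0,0,0,0,0.7]],
])

```text
time_s: 8.1
tcp_pos: [0.5658, 0.0397, 0.1059]
ee_rot: [[-0.898, -0.439, -0.0], [-0.439, 0.898, -0.0], [0.0, 0.0, -1.0]]
wrist_force: [0.3, -0.1, -0.4]
gripper_width: 0.999
gripper_force: 0.0
```

Call:
servo_tool([
  [[0,0,0,0,0,0,0.14],[0,0,0,0,0,0,0.28],[0,0,0,0,0,0,0.42],[0,0,0,0,0,0,0.461],[0,0,0,0,0,0,0.461]],
])

```text
time_s: 8.6
tcp_pos: [0.5658, 0.0397, 0.1059]
ee_rot: [[-1.0, 0.0, -0.0], [0.0, 1.0, -0.0], [0.0, -0.0, -1.0]]
wrist_force: [0.2, 0.2, -0.2]
gripper_width: 0.996
gripper_force: 0.0
```

```bash
sed -i 's/np.arange(190,350,2)/np.arange(110,250,2)/' m.py; python3 m.py "(.566,.040)"; python3 look.py pics/w4.png "(.566,.040)"
```

```text
8.6 [0.56581387 0.03971976 0.10589717] [ 0.23840455  0.21674739 -0.22230257]
fin [0.56676687 0.03802857] 0.0060400302356087305 243
wheel [0.56587471 0.04238621] 106 1.0887595289284235e-05 off mm [ 0.89215563 -4.35764159] tool mm [ 4.35764159 -0.89215563]
8.65 [0.56582747 0.03971155 0.10593559] [-0.25643682 -0.82358214  0.43572249]
cam [0.496941   0.04060454 0.25715878] bbox [258. 256.] [361. 309.]
fin (array([0.56678452, 0.03806057]), np.float64(0.0060123274834308175), np.int64(244))
```

View pics/w4.png

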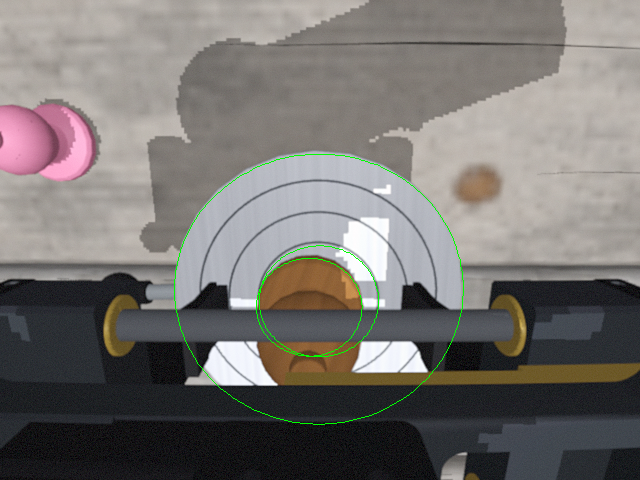

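The view shows the bead spanning x=258 to 361 against the inner ring's 258 to 378, so it sits about 4 mm towards -y. The left pad nudges it +y: 16 mm of approach, then 4 mm of push.

Call:
servo_tool([
  [[0,0,4,0,0,0,0],[0,0,8,0,0,0,0],[0,0,12,0,0,0,0],[0,0,14,0,0,0,0],[0,0,15.5,0,0,0,0]],
])

```text
time_s: 9.2
tcp_pos: [0.5657, 0.0556, 0.106]
ee_rot: [[-1.0, -0.0, -0.0], [-0.0, 1.0, -0.0], [0.0, -0.0, -1.0]]
wrist_force: [-0.6, -0.3, -0.4]
gripper_width: 1.005
gripper_force: 0.4
```

Call:
servo_tool([
  [[0,0,1,0,0,0,0],[0,0,2,0,0,0,0],[0,0,3.2,0,0,0,0],[0,0,4.4,0,0,0,0],[0,0,4.6,0,0,0,0]],
])

```text
time_s: 9.7
tcp_pos: [0.5658, 0.06, 0.1061]
ee_rot: [[-1.0, 0.0, -0.0], [0.0, 1.0, -0.0], [0.0, -0.0, -1.0]]
wrist_force: [-0.3, -0.7, 0.8]
gripper_width: 0.996
gripper_force: 0.4
```

Call:
servo_tool([
  [[0,0,-3,0,0,0,0],[0,0,-7,0,0,0,0],[0,0,-11,0,0,0,0],[0,0,-15,0,0,0,0],[0,0,-17.5,0,0,0,0]],
])

```text
time_s: 10.2
tcp_pos: [0.5657, 0.0419, 0.1061]
ee_rot: [[-1.0, 0.001, -0.0], [0.001, 1.0, 0.0], [0.0, 0.0, -1.0]]
wrist_force: [-0.3, -0.0, 1.3]
gripper_width: 1.002
gripper_force: 0.0
```

Call:
servo_tool([
  [[0,0,0,-20,0,0,0],[0,0,0,-45,0,0,0],[0,0,0,-80,0,0,0],[0,0,0,-120,0,0,0],[0,10,0,-135,0,0,0]],
])

```text
time_s: 10.7
tcp_pos: [0.5582, 0.0426, 0.2454]
ee_rot: [[-1.0, 0.0, 0.008], [0.0, 1.0, 0.001], [-0.008, 0.001, -1.0]]
wrist_force: [0.1, 0.7, 0.7]
gripper_width: 1.0
gripper_force: 0.0
```

```bash
sed -i 's/(S>110)&(H<20)&(V>30)/(S>70)\&(H<22)\&(V>25)/' h.py; python3 m.py "(.566,.0424)"; python3 look.py pics/w5.png "(.566,.0424)"
```

```text
10.7 [0.5581851  0.04255289 0.24536758] [0.06043817 0.72589633 0.71293309]
fin [0.56703306 0.042858  ] 0.0006689971845629046 86
wheel [0.56602793 0.0423096 ] 90 0.0001000130811802391 off mm [1.00513787 0.54839321] tool mm [-0.54839321 -1.00513787]
10.75 [0.55646769 0.04248034 0.24641217] [-0.91348014 -0.42042823  0.22394122]
cam [0.48635219 0.04310216 0.39707238] bbox [286. 223.] [341. 286.]
fin (array([0.56705794, 0.04291   ]), np.float64(0.0007267218114097871), np.int64(84))
```

View pics/w5.png

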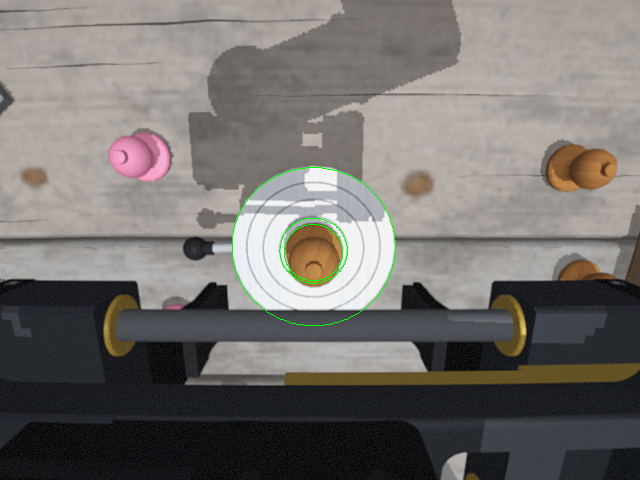

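The finial is centred within about 1 mm of the rings' centre (bead at (314,250), handle ball at (197,248)). Next: close the fingers, turn the tool back, and go beside the ball on its +x side, so I can push it clockwise towards the robot.

Call:
servo_tool([
  [[1,-8,-20,0,0,0,-0.11],[1,-20,-45,0,0,0,-0.22],[1,-32,-70,0,0,0,-0.33],[1,-44,-95,0,0,0,-0.44],[1,-52,-115,0,0,0,-0.55]],
])

```text
time_s: 11.3
tcp_pos: [0.6074, -0.0739, 0.2386]
ee_rot: [[-0.851, -0.526, -0.004], [-0.526, 0.851, 0.0], [0.003, 0.002, -1.0]]
wrist_force: [-0.5, -0.2, 0.2]
gripper_width: 0.632
gripper_force: 0.0
```

Call:
servo_tool([
  [[1,0,0,0,0,0,-0.11],[1,0,0,0,0,0,-0.22],[1,0,0,0,0,0,-0.33],[1,0,0,0,0,0,-0.44],[1,0,0,0,0,0,-0.55]],
])

```text
time_s: 11.8
tcp_pos: [0.6068, -0.0727, 0.2387]
ee_rot: [[-0.45, -0.893, -0.004], [-0.893, 0.45, 0.0], [0.002, 0.004, -1.0]]
wrist_force: [0.1, 0.3, 1.3]
gripper_width: 0.175
gripper_force: 0.0
```

Call:
servo_tool([
  [[1,0,0,0,0,0,-0.11],[1,0,0,0,0,0,-0.22],[1,0,0,0,0,0,-0.33],[1,0,0,0,0,0,-0.44],[1,0,0,0,0,0,-0.471]],
])

```text
time_s: 12.3
tcp_pos: [0.6068, -0.0726, 0.2387]
ee_rot: [[0.002, -1.0, -0.004], [-1.0, -0.002, 0.0], [-0.0, 0.004, -1.0]]
wrist_force: [0.4, 0.1, 0.5]
gripper_width: 0.004
gripper_force: 0.0
```

Run:
```python
from h import *
s=r.sense();print(s['time_s'],s['tcp_pos'],s['ee_rot'][0],s['gripper_width'],s['joints'])
c=r.capture('wrist');print('ball',ball(c,(.569,-.0726)))
h=cv2.cvtColor(c['pixels'],cv2.COLOR_RGB2HSV);m=((h[...,0]>150)&(h[...,1]>80)).astype(np.uint8)
n,_,st,ce=cv2.connectedComponentsWithStats(m)
for i in range(1,n):
    if st[i,4]>200:
        x,y,w,hh,_=st[i];print('pink',cast(c,[(x,y),(x+w,y+hh),(x,y+hh),(x+w,y)],.01)[:,:2].round(3).tolist())
im=c['pixels'][:,:,::-1].copy()
# outline of the shut fingers at the tip after descent
X,Y=s['tcp_pos'][:2];q=proj(c,[[X+a*.015,Y+b*.0095,.062] for a,b in((1,1),(1,-1),(-1,-1),(-1,1))]).astype(np.int32)
cv2.polylines(im,[q],True,(0,255,0),1);cv2.imwrite('pics/w6.png',im)
```

```text
12.3 [ 0.60679356 -0.07258946  0.23868355] [ 0.00231308 -0.99998979 -0.00388186] 0.0038565765624142593 [ 8.31561843e+00  2.06087774e+01 -9.64182135e-01 -4.48882108e-02
 -6.86457138e+01 -8.16664338e+00]
ball (array([ 0.56937889, -0.07076352]), 72, array([352.66666667, 238.61111111]))
pink [[0.51, -0.164], [0.444, -0.113], [0.507, -0.113], [0.449, -0.165]]
pink [[0.709, -0.149], [0.656, -0.098], [0.712, -0.098], [0.655, -0.149]]
```

View pics/w6.png

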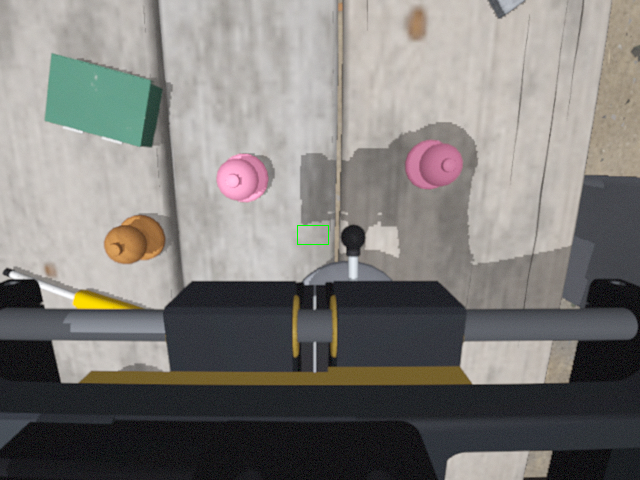

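The view shows the ball at (353,238) and the fingertip landing spot (green) at (313,235). It is clear of the ball and of the pink pieces at (240,178) and (435,165). Descending.

Call:
servo_tool([
  [[1,0,0,20,0,0,0],[1,0,0,45,0,0,0],[1,0,0,70,0,0,0],[1,0,0,90,0,0,0],[1,0,0,105,0,0,0]],
])

```text
time_s: 12.85
tcp_pos: [0.606, -0.0727, 0.1327]
ee_rot: [[-0.001, -1.0, -0.005], [-1.0, 0.001, 0.0], [0.0, 0.005, -1.0]]
wrist_force: [-0.8, -0.1, -0.2]
gripper_width: 0.007
gripper_force: 0.0
```

Call:
servo_tool([
  [[1,0,0,15,0,0,0],[1,0,0,30,0,0,0],[1,0,0,45,0,0,0],[1,0,0,55,0,0,0],[1,0,0,60,0,0,0]],
])

```text
time_s: 13.35
tcp_pos: [0.6065, -0.0727, 0.074]
ee_rot: [[-0.001, -1.0, -0.003], [-1.0, 0.001, -0.0], [0.0, 0.003, -1.0]]
wrist_force: [0.6, -1.0, 0.2]
gripper_width: 0.005
gripper_force: 0.0
```

Call:
servo_tool([
  [[1,0,2,0,0,0,0],[1,0,4,0,0,0,0],[1,0,5,0,0,0,0],[1,0,5,0,0,0,0],[1,0,5,0,0,0,0]],
])

```text
time_s: 13.85
tcp_pos: [0.603, -0.0726, 0.0767]
ee_rot: [[0.0, -1.0, 0.001], [-1.0, -0.0, 0.0], [-0.0, -0.001, -1.0]]
wrist_force: [0.8, 0.3, 0.6]
gripper_width: 0.006
gripper_force: 0.0
```

Run:
```python
from h import *
s=r.sense();print(s['time_s'],s['tcp_pos'],s['wrist_force'])
c=r.capture('wrist');cv2.imwrite('pics/w7.png',c['pixels'][:,:,::-1])
```

```text
13.85 [ 0.60301793 -0.07256623  0.07665651] [0.80530036 0.34065919 0.60137154]
```

View pics/w7.png

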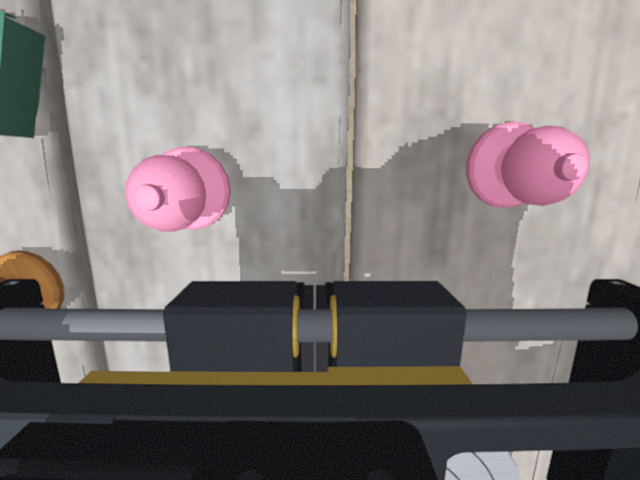

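Both pink pieces (178,190) and (528,165) are well clear, and the handle is hidden under the gripper. Approach to light contact, then follow the arc about the wheel axis.

Call:
servo_tool([
  [[1,0,1,1,0,0,0],[1,0,3,2,0,0,0],[1,0,4,3,0,0,0],[1,0,5,3,0,0,0],[1,0,6,3,0,0,0]],
])

```text
time_s: 14.4
tcp_pos: [0.5966, -0.0726, 0.073]
ee_rot: [[0.0, -1.0, -0.0], [-1.0, -0.0, -0.0], [0.0, 0.0, -1.0]]
wrist_force: [0.1, 0.1, 0.5]
gripper_width: 0.005
gripper_force: 0.0
```

Call:
servo_tool([
  [[1,0.4,1.5,0,0,0,0.013],[1,0.8,3.0,0,0,0,0.026],[1,1.4,6.1,0,0,0,0.052],[1,2.0,9.1,0,0,0,0.079],[1,2.5,12.2,0,0,0,0.105]],
])

```text
time_s: 14.9
tcp_pos: [0.5844, -0.0751, 0.0731]
ee_rot: [[-0.107, -0.994, 0.0], [-0.994, 0.107, 0.0], [-0.0, -0.0, -1.0]]
wrist_force: [0.8, 0.5, -0.2]
gripper_width: 0.003
gripper_force: 0.2
```

```bash
cat > b.py <<'E'
from h import *
s=r.sense();print(s['time_s'],s['tcp_pos'],s['wrist_force'],s['joints'])
R=np.array(s['ee_rot']);d=np.array([.566,.0423,s['tcp_pos'][2]])-s['tcp_pos'];print('axis in tool mm',(R.T@d*1e3).round(1))
for n in('side','top'):
    c=r.capture(n);cv2.imwrite(f'pics/b{s["time_s"]:.1f}{n}.png',c['pixels'][:,:,::-1])
E
python3 b.py;ls pics
```

```text
14.9 [ 0.58435208 -0.07512301  0.07310536] [ 0.84468385  0.54043586 -0.16921731] [ 8.41144169e+00  2.77150991e+01 -1.61175093e+01 -1.53662055e-03
 -4.61505423e+01 -1.45560972e+01]
axis in tool mm [-114.8   30.8    0. ]
b14.9side.png
b14.9top.png
side0.png
side1.png
top0.png
top1.png
w1.png
w2.png
w3.png
w4.png
w5.png
w6.png
w7.png
```

Call:
servo_tool([
  [[1,1.4,6.1,0,0,0,0.0524],[1,2.5,12.2,0,0,0,0.1047],[1,3.3,18.4,0,0,0,0.1571],[1,3.7,24.6,0,0,0,0.2094],[1,3.9,30.8,0,0,0,0.2618]],
])

```text
time_s: 15.5
tcp_pos: [0.5534, -0.0758, 0.0731]
ee_rot: [[-0.361, -0.933, 0.0], [-0.933, 0.361, -0.0], [-0.0, -0.0, -1.0]]
wrist_force: [0.2, -0.0, -0.5]
gripper_width: 0.007
gripper_force: 0.2
```

Call:
servo_tool([
  [[1,1.4,6.1,0,0,0,0.0524],[1,2.5,12.2,0,0,0,0.1047],[1,3.3,18.4,0,0,0,0.1571],[1,3.7,24.6,0,0,0,0.2094],[1,3.9,30.8,0,0,0,0.2618]],
])

```text
time_s: 16.0
tcp_pos: [0.5233, -0.0683, 0.0732]
ee_rot: [[-0.59, -0.808, 0.001], [-0.808, 0.59, -0.0], [-0.0, -0.0, -1.0]]
wrist_force: [0.1, 0.0, -0.2]
gripper_width: 0.007
gripper_force: 0.2
```

```bash
python3 b.py; ls pics/b*
```

```text
16.0 [ 0.52332482 -0.06831279  0.07317359] [ 0.11440689  0.02183594 -0.24810887] [ 1.01924348e+01  2.28650518e+01 -2.49402276e+01  1.14341698e-02
 -4.21651094e+01 -4.63406159e+01]
axis in tool mm [-114.5   30.8    0. ]
pics/b14.9side.png
pics/b14.9top.png
pics/b16.0side.png
pics/b16.0top.png
```

Call:
servo_tool([
  [[1,1.4,6.1,0,0,0,0.0524],[1,2.5,12.2,0,0,0,0.1047],[1,3.3,18.4,0,0,0,0.1571],[1,3.7,24.6,0,0,0,0.2094],[1,3.9,30.8,0,0,0,0.2618]],
])

```text
time_s: 16.6
tcp_pos: [0.4966, -0.0533, 0.0732]
ee_rot: [[-0.778, -0.628, 0.001], [-0.628, 0.778, -0.0], [-0.001, -0.001, -1.0]]
wrist_force: [0.9, 0.2, 0.5]
gripper_width: 0.003
gripper_force: 0.2
```

Call:
servo_tool([
  [[1,1.4,6.1,0,0,0,0.0524],[1,2.5,12.2,0,0,0,0.1047],[1,3.3,18.4,0,0,0,0.1571],[1,3.7,24.6,0,0,0,0.2094],[1,3.9,30.8,0,0,0,0.2618]],
])

```text
time_s: 17.1
tcp_pos: [0.4742, -0.0318, 0.0732]
ee_rot: [[-0.914, -0.406, 0.001], [-0.406, 0.914, -0.0], [-0.001, -0.0, -1.0]]
wrist_force: [0.4, 0.5, -0.2]
gripper_width: 0.006
gripper_force: 0.2
```

Call:
servo_tool([
  [[1,1.4,6.1,0,0,0,0.0524],[1,2.5,12.2,0,0,0,0.1047],[1,3.3,18.4,0,0,0,0.1571],[1,3.7,24.6,0,0,0,0.2094],[1,3.9,30.8,0,0,0,0.2618]],
])

```text
time_s: 17.6
tcp_pos: [0.4581, -0.0051, 0.0733]
ee_rot: [[-0.988, -0.155, 0.001], [-0.155, 0.988, 0.0], [-0.001, -0.0, -1.0]]
wrist_force: [0.7, 0.2, -0.4]
gripper_width: 0.005
gripper_force: 0.2
```

Call:
servo_tool([
  [[1,0.9,4.0,0,0,0,0.035],[1,1.8,8.1,0,0,0,0.07],[1,2.3,11,0,0,0,0.095],[1,2.5,12.2,0,0,0,0.105],[1,2.5,12.2,0,0,0,0.105]],
])

```text
time_s: 18.1
tcp_pos: [0.4535, 0.0064, 0.0731]
ee_rot: [[-0.999, -0.053, 0.0], [-0.053, 0.999, 0.0], [-0.0, 0.0, -1.0]]
wrist_force: [-0.2, -0.8, 0.8]
gripper_width: 0.004
gripper_force: 0.0
```

Call:
servo_tool([
  [[1,0,-3,0,0,0,0],[1,0,-8,0,0,0,0],[1,0,-14,0,0,0,0],[1,0,-20,0,0,0,0],[1,2,-26,0,0,0,0]],
])

```text
time_s: 18.6
tcp_pos: [0.4528, -0.0204, 0.073]
ee_rot: [[-0.999, -0.051, 0.0], [-0.051, 0.999, -0.0], [-0.0, -0.0, -1.0]]
wrist_force: [-0.2, -0.3, 0.6]
gripper_width: 0.004
gripper_force: 0.0
```

Call:
servo_tool([
  [[1,0,0,-15,0,0,0],[1,0,0,-40,0,0,0],[1,0,0,-70,0,0,0],[1,0,0,-105,0,0,0],[1,20,0,-140,0,0,0]],
])

```text
time_s: 19.1
tcp_pos: [0.4338, -0.0211, 0.2144]
ee_rot: [[-0.999, -0.051, 0.001], [-0.051, 0.999, -0.0], [-0.001, -0.0, -1.0]]
wrist_force: [0.2, 1.2, 0.4]
gripper_width: -0.001
gripper_force: 0.0
```

```bash
python3 b.py
python3 - <<'E'
from h import *
c=r.capture('wrist');im=c['pixels'][:,:,::-1];cv2.imwrite('pics/w8.png',im)
try:
    f=finial(c,(.566,.0424));print('wrist',f,rings(c,(.566,.0422),f[0]))
except Exception as e:print(e)
E
ls pics/b*
```

```text
19.1 [ 0.43375358 -0.0210645   0.21435725] [0.24558672 1.23266011 0.40554085] [ 1.88363531e+01  4.08354993e+00 -2.64582152e+01  4.07253787e-02
 -5.94274414e+01 -1.05913404e+02]
axis in tool mm [-1.353e+02  5.650e+01  1.000e-01]
wrist (array([0.57631537, 0.03127984]), np.float64(0.004513493939253678), np.int64(280)) (array([0.56896235, 0.04584892]), 1, np.float64(0.0))
pics/b14.9side.png
pics/b14.9top.png
pics/b16.0side.png
pics/b16.0top.png
pics/b19.1side.png
pics/b19.1top.png
```

View pics/w8.png

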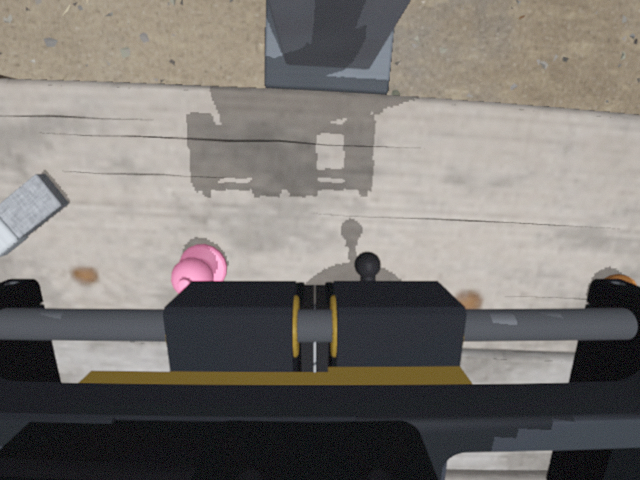

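The handle ball is at (368,267), so the wheel has turned. I'll go over the wheel at a safe height for a final check.

Call:
servo_tool([
  [[1,0,0,-15,0,0,0],[1,-25,12,-32,0,0,0],[1,-55,28,-32,0,0,0],[1,-85,42,-32,0,0,0],[1,-105,54,-32,0,0,0]],
])

```text
time_s: 19.75
tcp_pos: [0.536, 0.039, 0.2432]
ee_rot: [[-0.999, -0.051, -0.002], [-0.051, 0.999, -0.001], [0.002, -0.0, -1.0]]
wrist_force: [-0.4, -0.1, -0.7]
gripper_width: 0.004
gripper_force: 0.0
```

Call:
servo_tool([
  [[1,0,0,0,0,0,0],[1,0,0,0,0,0,0],[1,0,0,0,0,0,0],[1,0,0,0,0,0,0],[1,0,0,0,0,0,0]],
])

```text
time_s: 20.25
tcp_pos: [0.5342, 0.0382, 0.2453]
ee_rot: [[-0.999, -0.051, 0.0], [-0.051, 0.999, 0.0], [-0.0, 0.0, -1.0]]
wrist_force: [0.3, -0.6, -0.7]
gripper_width: 0.007
gripper_force: 0.0
```

Run:
```python
from h import *
s=r.sense();print(s['time_s'],s['tcp_pos'],s['wrist_force'])
c=r.capture('wrist');cv2.imwrite('pics/w9.png',c['pixels'][:,:,::-1])
f=finial(c,(.566,.0424));print('fin',f,'wheel',W:=rings(c,(.566,.0422),f[0]),(f[0]-W[0])*1e3)
b=ball(c,(.451,.042));print('ball',b,'moved',np.hypot(*(b[0]-(.569,-.0726))),np.degrees(np.arctan2(*(b[0]-W[0])[::-1])))
```

```text
20.25 [0.53422659 0.03819804 0.24529124] [ 0.3052446  -0.59914413 -0.69388935]
fin (array([0.56852089, 0.04364985]), np.float64(0.0007392341395080104), np.int64(82)) wheel (array([0.56602939, 0.04230782]), 105, np.float64(0.00019398208891971414)) [2.49150082 1.34203085]
ball (array([0.4529486 , 0.03159455]), 67, array([310.82089552, 148.19402985])) moved 0.15596291878324817 -174.58795136142692
```

View pics/w9.png

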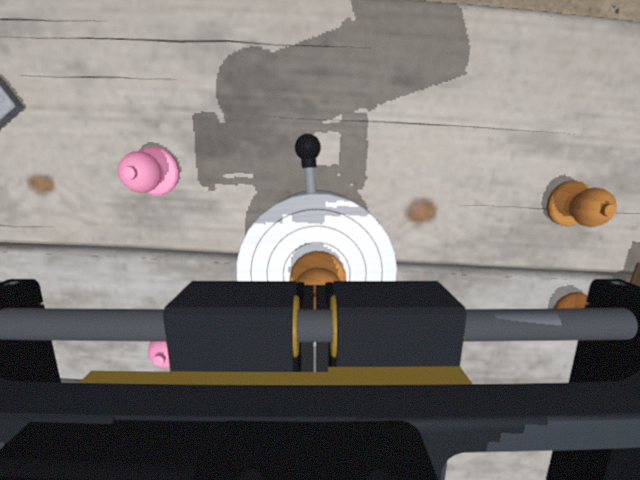

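The view shows the handle turned about 86° (ball at (308,147), 156 mm from its start) and the finial upright at (318,268), partly hidden. I'll shift forward for an unobstructed measurement, then hand in if it is good.

Call:
servo_tool([
  [[1,-10,0,-5,0,0,0],[1,-25,0,-10,0,0,0],[1,-35,0,-10,0,0,0],[1,-35,0,-10,0,0,0],[1,-35,0,-10,0,0,0]],
])

```text
time_s: 20.8
tcp_pos: [0.5691, 0.0403, 0.2545]
ee_rot: [[-0.999, -0.051, -0.001], [-0.051, 0.999, -0.0], [0.001, -0.0, -1.0]]
wrist_force: [0.2, -0.7, 0.1]
gripper_width: 0.011
gripper_force: 0.0
```

Run:
```python
from h import *
c=r.capture('wrist')
f=finial(c,(.566,.0424));W=rings(c,(.566,.0422),f[0]);o=(f[0]-W[0])*1e3
print(f,W,o)
if np.hypot(*o)<3 and W[1]>40: print(r.finish_job())
```

```text
(array([0.56867511, 0.04368403]), np.float64(0.0007380422032517071), np.int64(83)) (array([0.56610841, 0.04223   ]), 146, np.float64(0.00018578607117743923)) [2.56669837 1.45403659]
the job is handed in; nothing more can be done
None
```

I handed the job in at about 21 s: by the last camera check the finial stood upright about 3 mm from the wheel's axis (limit 5 mm), with the wheel turned about 86° by the handle; the station gave no verdict.

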